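# Seat a specimen mount hole-up on the polisher's pressing foot

## Robot

A 6-joint arm with a two-finger parallel gripper is mounted at the origin on the work surface. World frame = base frame: x ahead of the robot, y to its left, z up, the work surface at z = 0. Lengths are in m, angles in degrees, forces in N, time in s.
With the tool pointing down it reaches from about 0.375 to 0.9 m from the base axis. Payload 3.1 kg.
Tool frame: the origin (TCP) lies on the centre line of the jaws, within the pads' length; the fingertips stand 22 mm ahead of it and the grasp point (between the pads) lies 3 mm ahead of it; y points along the fingers, z is the direction in which the jaws open and shut, and the axes are right-handed (so a half turn about y gives the same grasp; the last joint's range is limited). The gripper opens to 87 mm and grips with 3 to 60 N. Pads are 19 mm wide; open, the fingers measure 117 mm over their backs; the gripper's body (75 mm by 190 mm) begins 51 mm behind the grasp point.
Start: joints at [61.736, 30.224, 82.088, -0, 67.689, -10.227], TCP at [0.193, 0.594, 0.245] pointing down, gripper open.
Joint ranges: [-176.69, 176.69], [-43.24, 126.21], [12.49, 139.97], [-82, 262], [0, 151.66], [-163.58, 163.58]. Speed limits (degrees/s): [159.86, 159.86, 180, 180, 180, 180].

## Interface

Orientations are given as a 3x3 rotation matrix whose columns are the frame's x, y, z axes.
In Python, from rig import bot gives the robot as it stands.
- The arm moves only by the tool jog_arm, never from a script. Its argument "motion" is one flat list of numbers, 6 for each row, row after row: the shift along the tool's x, y, z in mm, then the turn, a rotation vector about the tool's x, y, z in degrees. A call has 1 to 20 rows; each row is the pose to reach, as a shift and turn from the pose commanded when the call began, along the tool's axes at that moment; what a row does not reach only later rows make up. A row lasts 1/8 s, in which the tool goes at most 62.5 mm and 10.7 degrees, less where a joint would pass 70% of its speed; a pose out of reach is approached as far as the arm can. A call with a gripper value outside its range is refused whole. "gripper" is the opening, from 0 (shut) to 1 (fully open), set as the call begins (left out, the last holds). The fingers move at their own pace and stop on an object; the grip force is fixed at half the most. Time passes only in rows, so rows that repeat a pose let the fingers close. It gives the time, the measured TCP pose, the force and the opening at its end, in the units of the state.
- bot.read_state(): the state, without advancing time (a new reading comes with each control period).
- bot.capture(name): name is "scene" or "top" or "wrist"; returns (picture, depth): 400x640x3 uint8, red, green, blue; 400x640 float32, m along the optical axis (not along the pixel's ray), 0 where there is no reading.
- bot.get_calibration(name): a dict with "mtx" (3x3 intrinsics, pixels), "pose" (4x4, takes a point from camera to world coordinates); the wrist camera has in their place "hand_eye" (4x4, takes a point from camera to tool coordinates, whose origin is the TCP and whose axes are the tool frame's). Camera axes: x right, y up, looking along -z (the intrinsics and any distortion apply to the point x, -y, -z); pixel columns grow to the right and rows downward; lengths in m; the calibration is good to about 2 mm. The wrist camera is an equidistant fisheye: a pixel r from the principal point sees the ray r / f radians off the axis. A picture is of the moment at which its call begins: read the wrist's pose just before it. get_calibration takes no time and is no camera call.
- bot.hand_in(): hands the job in, once; it reports no verdict.
The state is a dict: "time_s": time; "joint_positions": joint angles; "qvel": joint speeds; "tau": joint torques, N m; "position": TCP position; "tcp_rot": TCP orientation; "force": force on the tool from outside, world axes, zero at the start; "moment": the same for the moment, N m; "opening": opening from 0.0 (shut) to 1.0 (fully open).
Only numpy, scipy, OpenCV 4.12 (cv2) and the standard library are available. Lean on these libraries where they do the work, as an engineer would, in place of code of your own. Each camera call takes 0.05 s, during which the arm holds its last target.

## Task

Take the resin specimen mount that lies in the steel tray, find which end has the blind hole (turn it over and feel for it with the polisher's pressing foot) and offer it up to this foot from below, upright with the hole upwards, until the foot sits at the bottom of the hole and is lifted to about the middle of its 20 mm spring travel. Finish holding the mount there in the gripper, so that a colleague can fit the mover plate under it. Leave the finished mount on the pad, the bottle and the beaker where they are.

Things in the scene. Friction and masses are not known exactly. Their poses are not given: they have to be found in the camera images.
- mount_a: Brown resin block, 36 x 36 x 50 mm, about 85 g, lying on a long side. Origin at its centre, x along the 50 mm length. One square end has a central blind hole, 18 mm wide, 22 mm deep; the other is solid, a 12 x 9 mm steel specimen flush in it. Whether +x or -x has the hole differs between mount_a and mount_b and is not told: feel or look. One mount, at random, lies in the tray, the other on the pad.
- mount_b: Brown resin block, 36 x 36 x 50 mm, about 85 g, lying on a long side. Origin at its centre, x along the 50 mm length. One square end has a central blind hole, 18 mm wide, 22 mm deep; the other is solid, a 12 x 9 mm steel specimen flush in it. Whether +x or -x has the hole differs between mount_a and mount_b and is not told: feel or look. One mount, at random, lies in the tray, the other on the pad.
- tray: Low stainless tray, 150 x 170 mm (its x, y), rim 12 mm high, floor 3 mm thick, fixed. Origin at the centre of its underside, on the bench. The mount to take lies in it, its long axis within 42 degrees of the world's y axis.
- pad: Black rubber pad 100 x 100 mm, 3 mm thick, fixed to the bench, origin at the centre of its underside. The finished mount lies on it.
- machine: Grinder-polisher, fixed. Origin at the centre of its underside, front at -x. Housing 340 x 400 mm (x, y), 118 mm high. On it, centred at (0, 60) mm, a bowl, radius 128 mm, rim 136 mm above the bench, and in it the grinding disc. A column, 105 x 90 mm, 478 mm high, at (0, -150) mm carries an arm 90 mm wide in x, from y = -169 to 156 mm, its underside 420 mm above the bench.
- disc_top (a point): Centre of the grinding disc's top face, 133 mm above the bench; the disc's radius is 100 mm. It stands still.
- foot_tip (a point): Centre of the flat lower end of the pressing foot, a steel pin 8 mm thick pointing straight down; z axis vertical. At rest 265 mm above the bench, 132 mm above the disc. It hangs, with 85 mm of it bare, from a round guide bush of radius 16 mm under the machine's arm at (0, 110) mm of the machine. This point rises as the foot is pushed up.
- foot (a joint): How far the sprung pressing foot has been pushed up, in m: 0 at rest, 0.020 at its upper stop. The spring needs about 4 N to start and 300 N/m more: 6.5 N at 10 mm, 9.5 N at 20 mm.
- bottle: White lubricant bottle, 56 mm in diameter, 115 mm high, origin at the centre of its underside. Leave alone.
- beaker: Small white beaker, 66 mm in diameter, 60 mm high, origin at the centre of its underside. Leave alone.
Things that resemble listed ones, but are neither listed nor needed, are in the scene too. Leave any purple look-alike of the mount_a alone.

How it is judged:
By the outcome, as a careful person would: the job done as asked, in the order asked, and still so for the second after the job is handed in, while the arm keeps its last pose, push and grip.
It also fails if it takes over 72 s, if anything falls off the work surface, if the arm or the gripper's body presses on something with over 40 N, if the wrist force passes 120 N, or if a joint passes its speed limit or range.

## Working session

There is one attempt and no reset: what is moved stays moved. The work goes in short steps, Python scripts to look and compute and a tool call to move; the robot and the scene stay as the last step left them, time stands still between calls to the robot, and variables do not carry over. Pictures are saved under pics/ and viewed, and the job is handed in when it is done.

Besides the shell and the picture viewer there is one more tool, called after "Call:" as name(argument=value, ...) on one line, values as JSON. jog_arm: Moves the arm, as the interface text tells. Its arguments: {"type":"object","properties":{"motion":{"type":"array","items":{"type":"number"}},"gripper":{"type":"number"}},"required":["motion"]}

```bash
ls; mkdir -p pics
cat > h.py <<'E'
import numpy as np, cv2
from rig import bot
def cap(n):
    s=bot.read_state(); p,d=bot.capture(n); return s,p,d
def save(p,name,crop=None,scale=1):
    if crop is not None: u0,v0,u1,v1=crop; p=p[v0:v1,u0:u1]
    p=cv2.resize(p,None,fx=scale,fy=scale,interpolation=cv2.INTER_CUBIC)
    cv2.imwrite(name,p[:,:,::-1])
def px2w(n,u,v,z):
    """fixed camera: depth z -> world"""
    c=bot.get_calibration(n);K=np.array(c['mtx']);P=np.array(c['pose'])
    u=np.asarray(u,float);v=np.asarray(v,float)
    x=(u-K[0,2])/K[0,0]*z; y=(v-K[1,2])/K[1,1]*z
    return np.stack([x,-y,-np.asarray(z)],-1)@P[:3,:3].T+P[:3,3]
E
python3 - <<'E'
from h import *
s=bot.read_state();print(s)
for n in ('scene','top','wrist'):
    s,p,d=cap(n); save(p,f'pics/{n}0.png'); np.savez(f'pics/{n}0.npz',p=p,d=d); print(n,{k:np.round(np.array(v),4).tolist() for k,v in bot.get_calibration(n).items()})
E
```

```text
pics
{'time_s': 0.0, 'joint_positions': array([ 6.17366568e+01,  3.02774201e+01,  8.21571880e+01, -1.30783171e-03,
        6.76893130e+01, -1.02282693e+01]), 'qvel': array([ 0.08655564,  0.02451818,  0.01926127,  0.00930275, -0.02519325,
       -0.01145517]), 'tau': array([ 8.88087252e-04, -4.40054655e+01, -1.76585716e+01,  6.32681837e-02,
        5.83232555e-02, -1.46199463e-04]), 'position': array([0.19315318, 0.59367444, 0.24358372]), 'tcp_rot': array([[ 9.50869679e-01, -1.00555395e-03,  3.09589797e-01],
       [-3.09591217e-01, -1.91497782e-03,  9.50867820e-01],
       [-3.63291296e-04, -9.99997661e-01, -2.13220501e-03]]), 'force': array([-0.06155325,  0.04926184, -0.24909859]), 'moment': array([-0.03737112,  0.01403073,  0.0075087 ]), 'opening': 1.0018005829404362}
scene {'mtx': [[457.0368, 0.0, 322.4667], [0.0, 457.0368, 194.4766], [0.0, 0.0, 1.0]], 'pose': [[-0.822, -0.3511, 0.4483, 1.2382], [0.5694, -0.5072, 0.647, 0.9849], [0.0002, 0.7871, 0.6168, 1.0986], [0.0, 0.0, 0.0, 1.0]]}
top {'mtx': [[462.273, 0.0, 315.1007], [0.0, 462.273, 196.6106], [0.0, 0.0, 1.0]], 'pose': [[0.0177, 0.9969, -0.077, 0.4542], [-0.9998, 0.0181, 0.004, 0.0318], [0.0054, 0.0769, 0.997, 1.3574], [0.0, 0.0, 0.0, 1.0]]}
wrist {'mtx': [[309.7069, 0.0, 320.0813], [0.0, 309.7069, 200.2957], [0.0, 0.0, 1.0]], 'hand_eye': [[0.0001, -0.9703, -0.2421, -0.0647], [0.0007, 0.2421, -0.9703, -0.1407], [1.0, -0.0001, 0.0007, 0.0003], [0.0, 0.0, 0.0, 1.0]]}
```

View pics/scene0.png

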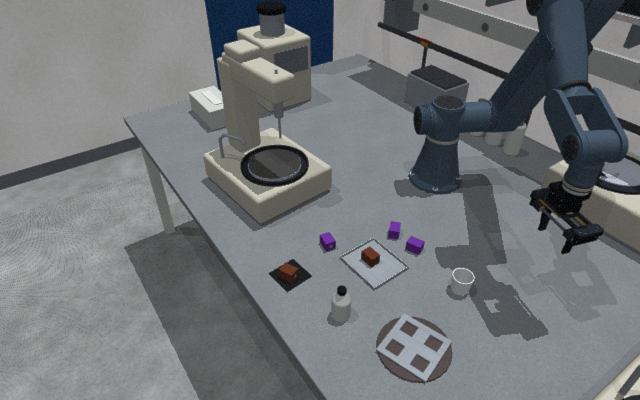

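View pics/top0.png

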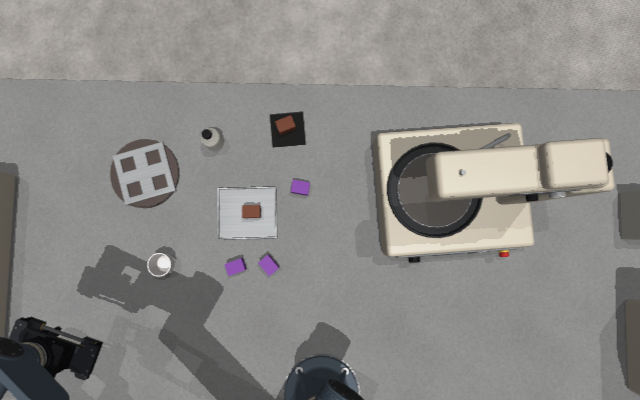

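View pics/wrist0.png

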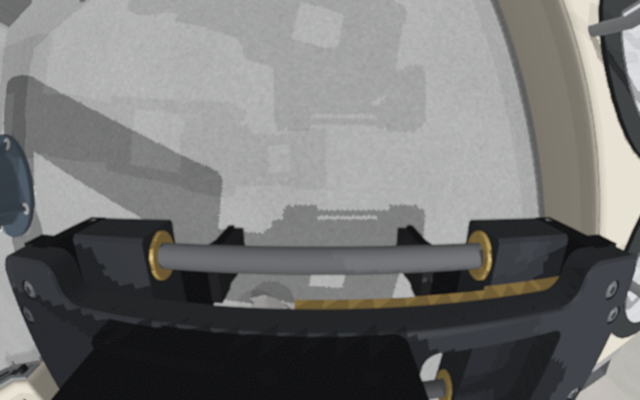

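The brown block in the tray is at top (251,212) and scene (370,257), and it is the target. It could be confused with the brown block on the pad at top (286,124), the purple blocks at top (300,187), (235,266) and (269,265), and the brown squares of the round fixture at top (145,172). Next I'll check a close crop and measure.

Run:
```python
from h import *
t=np.load('pics/top0.npz');s=np.load('pics/scene0.npz')
a=cv2.resize(t['p'][175:250,205:325],None,fx=4.5,fy=4.5,interpolation=cv2.INTER_CUBIC)
b=cv2.resize(s['p'][225:295,330:450],None,fx=4.5,fy=4.5,interpolation=cv2.INTER_CUBIC)[:260]
cv2.imwrite('pics/crop1.png',np.vstack([a,b])[:600,:,::-1])
for n,z in (('top',t),('scene',s)):
    p=z['p'].astype(int);d=z['d']
    m=(p[...,0]>1.6*p[...,1])&(p[...,0]>60)&(p[...,2]<p[...,1]+5)&(d>0)
    N,l,st,c=cv2.connectedComponentsWithStats(m.astype('uint8'))
    for i in range(1,N):
        if st[i,4]<40: continue
        v,u=np.nonzero(l==i); W=px2w(n,u,v,d[v,u]); print(n,st[i],np.round(np.median(W,0),4))
        top=W[W[:,2]>np.percentile(W[:,2],90)-.004]
        r=cv2.minAreaRect((top[:,:2]*1000).astype('float32')); print('  top', len(top),np.round(top.mean(0),4),r)
# landmarks
P=lambda n,z,u,v: print(n,u,v,np.round(px2w(n,u,v,z['d'][v,u]),4))
for u,v in((218,187),(277,187),(277,239),(218,239),(434,190),(434,235),(462,172),(437,155),(437,195),(209,137),(160,265),(536,175),(390,255),(380,130),(533,245)): P('top',t,u,v)
for u,v in((280,137),(281,125),(280,110),(275,165)): P('scene',s,u,v)
```

```text
top [276 116  20  17 194] [0.7661 0.1173 0.0385]
  top 113 [0.7658 0.1167 0.0402] ((766.222412109375, 116.95881652832031), (36.444374084472656, 47.90747833251953), 22.447444915771484)
top [499 252  10   5  47] [ 0.4039 -0.4943  0.0809]
  top 23 [ 0.404  -0.4973  0.0842] ((404.16302490234375, -496.93115234375), (11.061945915222168, 17.707494735717773), 1.1791415214538574)
scene [363 247  16  13 112] [0.5158 0.2138 0.0381]
  top 79 [0.5158 0.213  0.0392] ((515.5628662109375, 213.19839477539062), (49.657470703125, 33.97744369506836), 89.08415985107422)
scene [279 263  19  13 141] [0.7694 0.1199 0.0381]
  top 96 [0.7692 0.1209 0.0392] ((769.5388793945312, 121.28111267089844), (37.94572448730469, 48.09064483642578), 22.14837646484375)
top 218 187 [0.5819 0.3123 0.0029]
top 277 187 [ 0.5857  0.1395 -0.0036]
top 277 239 [ 0.4327  0.1356 -0.0014]
top 218 239 [ 0.4297  0.308  -0.0014]
top 434 190 [ 0.5393 -0.1999  0.4742]
top 434 235 [ 0.4527 -0.2878  0.1383]
top 462 172 [ 0.5692 -0.2402  0.5169]
top 437 155 [ 0.6024 -0.1983  0.5024]
top 437 195 [ 0.5288 -0.2027  0.4853]
top 209 137 [0.7076 0.3183 0.1143]
top 160 265 [0.352  0.4714 0.0067]
top 536 175 [ 0.5678 -0.382   0.5049]
top 390 255 [ 0.3973 -0.1762  0.1143]
top 380 130 [ 0.7624 -0.1641 -0.0035]
top 533 245 [ 0.4284 -0.6154 -0.0022]
scene 280 137 [ 0.5713 -0.2393  0.2684]
scene 281 125 [ 2.948e-01 -7.288e-01  2.000e-04]
scene 280 110 [ 0.5706 -0.2282  0.3781]
scene 275 165 [ 0.5808 -0.275   0.1333]
```

View pics/crop1.png

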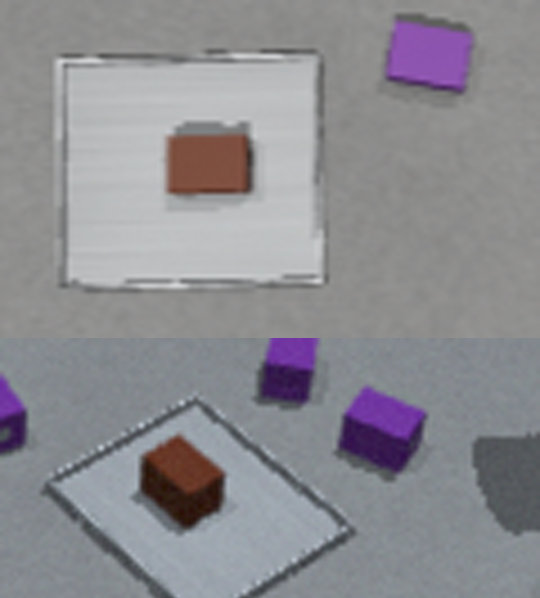

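The crop confirms it: the target is the brown block near the tray's centre, at (0.516, 0.213), with its top at 0.039 and its long axis along y. The sizes match. I'll hover above it first, with tool x along world -y.

```bash
cat >> h.py <<'E'
from scipy.spatial.transform import Rotation as Ro
def delta(p,R,s=None):
    s=s or bot.read_state(); R0=np.array(s['tcp_rot']);U,_,V=np.linalg.svd(R0);R0=U@V
    sh=R0.T@(np.array(p)-s['position'])*1000; rv=Ro.from_matrix(R0.T@np.array(R)).as_rotvec(degrees=True)
    n=max(np.linalg.norm(sh)/62.5,np.linalg.norm(rv)/10.7)
    print('shift',np.round(sh,1),'rv',np.round(rv,2),'rows',round(n,1)); return sh,rv
def frame(x,y):
    x=np.array(x,float);y=np.array(y,float);x/=np.linalg.norm(x);y-=x*(x@y);y/=np.linalg.norm(y);return np.c_[x,y,np.cross(x,y)]
def log():
    s=bot.read_state(); print('t',round(s['time_s'],2),'q',np.round(s['joint_positions'],2),'p',np.round(s['position'],4),'F',np.round(s['force'],1),'op',round(s['opening'],3));print(np.round(s['tcp_rot'],3))
    open('samples.txt','a').write(repr([list(map(float,s['joint_positions'])),list(map(float,s['position'])),np.array(s['tcp_rot']).tolist()])+'\n'); return s
E
python3 - <<'E'
from h import *
log()
delta([.516,.213,.16],frame([0,-1,0],[0,0,-1]))
E
```

```text
t 0.15 q [ 61.73  30.27  82.14  -0.    67.69 -10.22] p [0.1933 0.5938 0.2438] F [0.2 0.7 1. ] op 1.0
[[ 0.951 -0.001  0.31 ]
 [-0.31  -0.002  0.951]
 [-0.    -1.    -0.002]]
shift [ 424.8   84.1 -262. ] rv [1.000e-01 7.196e+01 5.000e-02] rows 8.1
```

Call:
jog_arm(motion=[425,45,-262,0,72,0,425,45,-262,0,72,0,425,45,-262,0,72,0,425,45,-262,0,72,0,425,45,-262,0,72,0,425,45,-262,0,72,0,425,45,-262,0,72,0,425,45,-262,0,72,0,425,84,-262,0,72,0,425,84,-262,0,72,0,425,84,-262,0,72,0,425,84,-262,0,72,0])

```text
time_s: 1.65
position: [0.5167, 0.2146, 0.1619]
tcp_rot: [[0.001, 0.002, 1.0], [-1.0, 0.0, 0.001], [-0.0, -1.0, 0.002]]
force: [-0.5, -1.2, -0.8]
opening: 0.999
```

Run:
```python
from h import *
log(); s,p,d=cap('wrist'); np.savez('pics/w1.npz',p=p,d=d); save(p,'pics/w1.png')
```

```text
t 1.65 q [11.11 31.55 96.17  0.   52.15 11.05] p [0.5167 0.2146 0.1619] F [-0.5 -1.2 -0.8] op 0.999
[[ 0.001  0.002  1.   ]
 [-1.     0.     0.001]
 [-0.    -1.     0.002]]
```

View pics/w1.png

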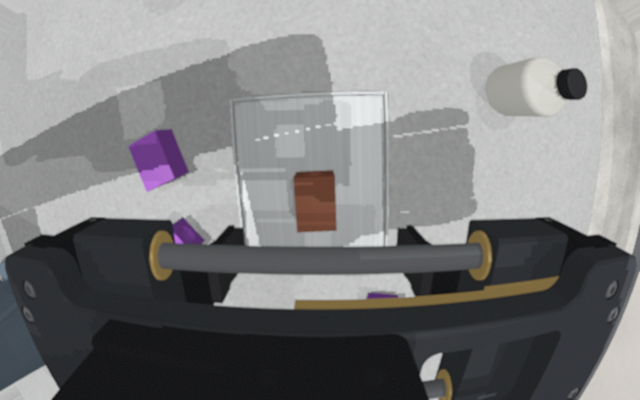

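```bash
cat >> h.py <<'E'
def wpx(s,u,v,z):
    c=bot.get_calibration('wrist');K=np.array(c['mtx']);H=np.array(c['hand_eye'])
    u=np.asarray(u,float);v=np.asarray(v,float);dx=u-K[0,2];dy=v-K[1,2];r=np.hypot(dx,dy)+1e-9;t=r/K[0,0]
    k=np.tan(t)/r*z
    X=np.stack([dx*k,-dy*k,-np.asarray(z)+0*u],-1)@H[:3,:3].T+H[:3,3]
    return X@np.array(s['tcp_rot']).T+s['position']
E
python3 - <<'E'
from h import *
z=np.load('pics/w1.npz');p=z['p'];d=z['d'];save(p,'pics/w1c.png',(270,150,360,245),6)
s=bot.read_state()
q=p.astype(int);m=(q[...,0]>1.5*q[...,1])&(q[...,2]<q[...,1]+5)&(d>0);m[:, :280]=0;m[:,350:]=0;m[:160]=0;m[240:]=0
v,u=np.nonzero(m);W=wpx(s,u,v,d[v,u]);top=W[W[:,2]>.034]
print(len(W),len(top),np.median(top,0));print(cv2.minAreaRect((top[:,:2]*1000).astype('float32')))
E
```

```text
2176 2056 [0.51356491 0.21292554 0.03955823]
((513.396240234375, 211.5691375732422), (33.37698745727539, 49.51404571533203), 2.26191782951355)
```

View pics/w1c.png

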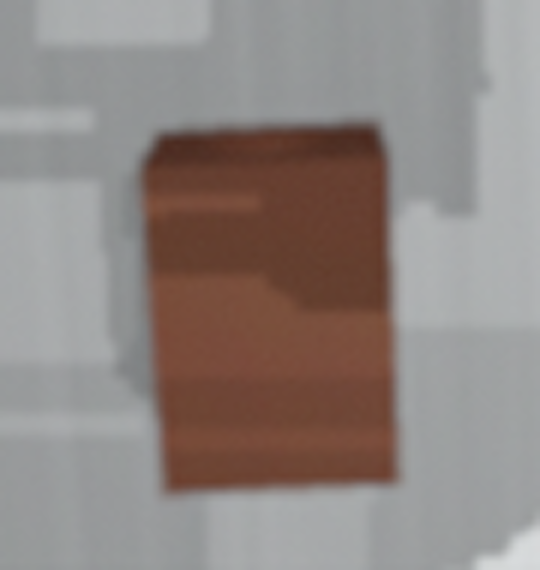

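The +y end face is barely visible and shows no steel patch, which hints that the hole is there. I'll confirm that later. Now I'll descend to TCP z of about 0.029.

Run:
```python
from h import *
delta([.5145,.2125,.029],Ro.from_euler('z',1,degrees=True).as_matrix()@frame([0,-1,0],[0,0,-1]))
```

```text
shift [  2.1 132.9  -2.5] rv [-0.14 -0.94 -0.03] rows 2.1
```

Call:
jog_arm(motion=[2,50,-2.5,0,-1,0,2,100,-2.5,0,-1,0,2,120,-2.5,0,-1,0,2,131,-2.5,0,-1,0,2,131,-2.5,0,-1,0])

```text
time_s: 2.33
position: [0.5141, 0.212, 0.0298]
tcp_rot: [[0.018, 0.0, 1.0], [-1.0, 0.0, 0.018], [-0.0, -1.0, 0.0]]
force: [-0.0, -0.9, 0.3]
opening: 0.998
```

Call:
jog_arm(motion=[0,0,0,0,0,0,0,0,0,0,0,0,0,0,0,0,0,0,0,0,0,0,0,0,0,0,0,0,0,0,0,0,0,0,0,0,0,0,0,0,0,0,0,0,0,0,0,0], gripper=0.3)

```text
time_s: 3.32
position: [0.5137, 0.2115, 0.0295]
tcp_rot: [[0.017, -0.001, 1.0], [-1.0, -0.0, 0.017], [0.0, -1.0, -0.001]]
force: [-0.2, -0.1, 0.7]
opening: 0.412
```

Call:
jog_arm(motion=[0,0,0,0,0,0,0,-30,0,0,0,0,0,-80,0,0,0,0,0,-130,0,0,0,0,0,-190,0,0,0,0,0,-240,0,0,0,0,0,-250,0,0,0,0,0,-250,0,0,0,0,0,-250,0,0,0,0], gripper=0.1)

```text
time_s: 4.45
position: [0.5126, 0.2112, 0.2773]
tcp_rot: [[0.017, -0.005, 1.0], [-1.0, -0.001, 0.017], [0.001, -1.0, -0.005]]
force: [-0.3, -0.2, -1.3]
opening: 0.412
```

Run:
```python
from h import *
log(); s,p,d=cap('wrist'); np.savez('pics/w2.npz',p=p,d=d); save(p,'pics/w2.png',(220,140,420,290),4)
```

```text
t 4.45 q [10.85 22.69 89.92 -0.   67.66  9.89] p [0.5126 0.2112 0.2773] F [-0.3 -0.2 -1.3] op 0.412
[[ 0.017 -0.005  1.   ]
 [-1.    -0.001  0.017]
 [ 0.001 -1.    -0.005]]
```

View pics/w2.png

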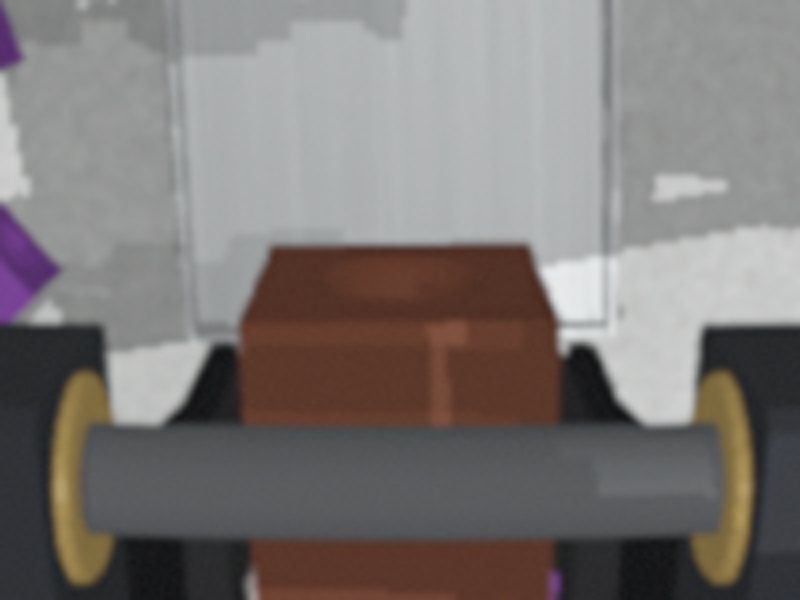

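The wrist picture shows the -x_tool end (world +y side), with a round recess at crop (400,280) and no steel patch. So the hole is at -x_tool, and it needs tool x pointing down at the end. Next I'll model the wrist kinematics.

```bash
cat > kin.py <<'E'
from h import *
S=[eval(l) for l in open('samples.txt')]
def Rw(q,s4=1): return Ro.from_euler('ZYZYZ',[q[0],q[1]+q[2],s4*q[3],q[4],q[5]],degrees=True).as_matrix()
T=[Rw(q).T@np.array(R) for q,p,R in S]
Tm=Ro.from_matrix(np.array(T)).mean().as_matrix()
if __name__=='__main__':
    for t in T: print(np.round(t,3).tolist())
    for s4 in(1,-1):
     for sm in (90,100,110):
      for j1 in (-20,-35):
       for az in (-90,-60,-30,0,30):
        for up in(-1,):
         d=[np.cos(np.radians(az)),np.sin(np.radians(az)),0]
         R=frame([0,0,up],d)@Tm.T
         A=Ro.from_euler('ZY',[j1,sm],degrees=True).as_matrix().T@R
         e=Ro.from_matrix(A).as_euler('ZYZ',degrees=True)
         print(s4,sm,j1,'az',az,'j4',round(e[0]*s4),'j5',round(e[1]),'j6',round(e[2]))
E
python3 kin.py
```

```text
Traceback (most recent call last):
  File "kin.py", line 4, in <module>
    T=[Rw(q).T@np.array(R) for q,p,R in S]
       ~~^^^
  File "kin.py", line 3, in Rw
    def Rw(q,s4=1): return Ro.from_euler('ZYZYZ',[q[0],q[1]+q[2],s4*q[3],q[4],q[5]],degrees=True).as_matrix()
                           ~~~~~~~~~~~~~^^^^^^^^^^^^^^^^^^^^^^^^^^^^^^^^^^^^^^^^^^^^^^^^^^^^^^^^^
  File "scipy/spatial/transform/_rotation.pyx", line 1413, in scipy.spatial.transform._rotation.Rotation.from_euler
ValueError: Expected axis specification to be a non-empty string of upto 3 characters, got ZYZYZ
```

```bash
sed -i "s/^def Rw.*/def Rw(q,s4=1): return (Ro.from_euler('ZYZ',[q[0],q[1]+q[2],s4*q[3]],degrees=True)*Ro.from_euler('YZ',[q[4],q[5]],degrees=True)).as_matrix()/" kin.py; python3 kin.py
```

```text
[[-0.0, -0.0, -1.0], [-1.0, 0.0, 0.0], [0.0, 1.0, -0.0]]
[[-0.0, -0.0, -1.0], [-1.0, 0.0, 0.0], [0.0, 1.0, -0.0]]
[[-0.0, 0.0, -1.0], [-1.0, 0.0, 0.0], [0.0, 1.0, 0.0]]
1 90 -20 az -90 j4 -90 j5 70 j6 180
1 90 -20 az -60 j4 -90 j5 40 j6 180
1 90 -20 az -30 j4 -90 j5 10 j6 180
1 90 -20 az 0 j4 90 j5 20 j6 0
1 90 -20 az 30 j4 90 j5 50 j6 0
1 90 -35 az -90 j4 -90 j5 55 j6 180
1 90 -35 az -60 j4 -90 j5 25 j6 180
1 90 -35 az -30 j4 90 j5 5 j6 0
1 90 -35 az 0 j4 90 j5 35 j6 0
1 90 -35 az 30 j4 90 j5 65 j6 0
1 100 -20 az -90 j4 -94 j5 70 j6 -169
1 100 -20 az -60 j4 -102 j5 41 j6 -165
1 100 -20 az -30 j4 -135 j5 14 j6 -135
1 100 -20 az 0 j4 116 j5 22 j6 -27
1 100 -20 az 30 j4 98 j5 51 j6 -13
1 100 -35 az -90 j4 -97 j5 56 j6 -168
1 100 -35 az -60 j4 -110 j5 27 j6 -157
1 100 -35 az -30 j4 153 j5 11 j6 -64
1 100 -35 az 0 j4 104 j5 36 j6 -17
1 100 -35 az 30 j4 95 j5 65 j6 -11
1 110 -20 az -90 j4 -97 j5 71 j6 -159
1 110 -20 az -60 j4 -112 j5 44 j6 -150
1 110 -20 az -30 j4 -153 j5 22 j6 -116
1 110 -20 az 0 j4 133 j5 28 j6 -47
1 110 -20 az 30 j4 106 j5 53 j6 -25
1 110 -35 az -90 j4 -103 j5 57 j6 -1
[... 558 characters left out ...]
2 j5 41 j6 -165
-1 100 -20 az -30 j4 135 j5 14 j6 -135
-1 100 -20 az 0 j4 -116 j5 22 j6 -27
-1 100 -20 az 30 j4 -98 j5 51 j6 -13
-1 100 -35 az -90 j4 97 j5 56 j6 -168
-1 100 -35 az -60 j4 110 j5 27 j6 -157
-1 100 -35 az -30 j4 -153 j5 11 j6 -64
-1 100 -35 az 0 j4 -104 j5 36 j6 -17
-1 100 -35 az 30 j4 -95 j5 65 j6 -11
-1 110 -20 az -90 j4 97 j5 71 j6 -159
-1 110 -20 az -60 j4 112 j5 44 j6 -150
-1 110 -20 az -30 j4 153 j5 22 j6 -116
-1 110 -20 az 0 j4 -133 j5 28 j6 -47
-1 110 -20 az 30 j4 -106 j5 53 j6 -25
-1 110 -35 az -90 j4 103 j5 57 j6 -156
-1 110 -35 az -60 j4 126 j5 32 j6 -139
-1 110 -35 az -30 j4 -166 j5 21 j6 -77
-1 110 -35 az 0 j4 -116 j5 40 j6 -32
-1 110 -35 az 30 j4 -99 j5 67 j6 -22
```

Call:
jog_arm(motion=[0,0,0,0,0,10,0,0,0,0,0,20,0,0,0,0,0,30,0,0,0,0,0,30])

```text
time_s: 5.0
position: [0.5134, 0.2092, 0.2768]
tcp_rot: [[0.007, -0.012, 1.0], [-0.867, 0.498, 0.012], [-0.499, -0.867, -0.007]]
force: [-0.5, 0.5, -1.0]
opening: 0.412
```

Run:
```python
from h import *
s=log()
from kin import *
for q,p,R in S:
  for s4 in(1,-1):print(s4,np.round(Ro.from_matrix((Rw(q,s4)@T[0]).T@np.array(R)).magnitude()*57.3,2))
```

```text
t 5.0 q [ -4.81  22.67  97.25  32.51  67.29 -20.15] p [0.5134 0.2092 0.2768] F [-0.5  0.5 -1. ] op 0.412
[[ 0.007 -0.012  1.   ]
 [-0.867  0.498  0.012]
 [-0.499 -0.867 -0.007]]
1 0.0
-1 0.0
1 0.0
-1 0.01
1 0.0
-1 0.01
1 0.0
-1 65.02
```

```bash
cat >> kin.py <<'E'
Ry=lambda a:Ro.from_euler('y',a,degrees=True).as_matrix()
Rz=lambda a:Ro.from_euler('z',a,degrees=True).as_matrix()
NAMES='a1 l h a2 e c w5x w5y d'.split()
def basis(q):
    A=Rz(q[0]);B=A@Ry(q[1]);C=A@Ry(q[1]+q[2]);D=C@Rz(q[3]);E=D@Ry(q[4])
    return np.c_[A,B[:,2],C[:,0],C[:,2],D[:,0],D[:,1],E[:,2]]
def fit(use):
    M=np.vstack([basis(q)[:,use] for q,p,R in S]);y=np.concatenate([p for q,p,R in S])
    x,_,rk,sv=np.linalg.lstsq(M,y,rcond=1e-4); r=M@x-y
    return x,rk,sv,r
if __name__=='__main__':
    print()
    for use in ([1,2,3,4,5,8],[2,3,5,6,7,8],[2,3,5,7,4,8],[1,2,3,5,6,8]):
        x,rk,sv,r=fit(use);print([NAMES[i] for i in use],np.round(x,4),rk,'sv',sv[-1].round(3),'max res mm',np.abs(r).max()*1000)
E
python3 kin.py|tail -4
```

```text
['l', 'h', 'a2', 'e', 'c', 'd'] [0.111  0.2742 0.588  0.1141 0.3917 0.2835] 6 sv 0.109 max res mm 2.7755575615628914e-13
['h', 'a2', 'c', 'w5x', 'w5y', 'd'] [0.2485 0.5129 0.3849 0.0454 0.1043 0.2675] 6 sv 0.073 max res mm 36.582355881768834
['h', 'a2', 'c', 'w5y', 'e', 'd'] [0.3271 0.5663 0.4035 0.1054 0.1289 0.3118] 6 sv 0.11 max res mm 38.7243333911475
['l', 'h', 'a2', 'c', 'w5x', 'd'] [0.1107 0.1263 0.6097 0.374  0.1094 0.1671] 6 sv 0.073 max res mm 10.167999540684036
```

```bash
cat >> kin.py <<'E'
L=dict(l=.1110,h=.2742,a2=.588,e=.1141,c=.3917,d=.2835)
LO=np.array([-176.69,-43.24,12.49,-82,0,-163.58]);HI=np.array([176.69,126.21,139.97,262,151.66,163.58])
def ik(p,R):
    R=np.array(R);w=np.array(p)-L['d']*R[:,1]
    r=np.hypot(w[0],w[1])
    if r<L['l']: return None
    j1=np.degrees(np.arctan2(w[1],w[0])-np.arcsin(L['l']/r)); rho=np.sqrt(r*r-L['l']**2); z=w[2]-L['h']
    f=np.hypot(L['c'],L['e']);ph=np.degrees(np.arctan2(L['e'],L['c']))
    D=np.hypot(rho,z); ca=(D*D-L['a2']**2-f*f)/(2*L['a2']*f)
    if abs(ca)>1: return None
    b=np.degrees(np.arccos(ca)); j3=b-ph   # forearm vec angle = sum+ph
    th=np.degrees(np.arctan2(rho,z)); j2=th-np.degrees(np.arctan2(f*np.sin(np.radians(b)),L['a2']+f*np.cos(np.radians(b))))
    A=Ro.from_euler('ZY',[j1,j2+j3],degrees=True).as_matrix().T@R@Tm.T
    e=Ro.from_matrix(A).as_euler('ZYZ',degrees=True)
    j4=e[0]; 
    if j4<-82: j4+=360
    q=np.array([j1,j2,j3,j4,e[1],e[2]])
    return q
def fk(q):
    x=np.array([0,L['l'],L['h'],L['a2'],L['e'],L['c'],0,0,L['d']]);return basis(q)@x
def pts(q):
    A=Rz(q[0]);B=A@Ry(q[1]);C=A@Ry(q[1]+q[2]);s=A@[0,L['l'],L['h']];el=s+B[:,2]*L['a2'];k=el+C[:,0]*L['e'];return s,el,k,k+C[:,2]*L['c']
E
python3 - <<'E'
from kin import *
s=bot.read_state();print(ik(s['position'],s['tcp_rot']))
for az in range(-90,91,15):
  a=np.radians(az);d=np.array([np.cos(a),np.sin(a),0]);R=frame([0,0,-1],d)
  q=ik(np.array([.5705,-.242,.265])-.008*d,R)
  print(az,None if q is None else (np.round(q,1),'ok' if np.all(q>LO+1)&np.all(q<HI-1) else 'BAD',[np.round(x,2).tolist() for x in pts(q)[1:]]))
E
```

```text
[ -4.81121425  22.66644757  97.24584553  32.50565755  67.29629166
 -20.14864561]
-90 (array([  -6.2,   49.5,   97.9,  264.8,   86.7, -122.5]), 'BAD', [[0.46, 0.06, 0.66], [0.36, 0.07, 0.59], [0.57, 0.05, 0.26]])
-75 (array([  -8.3,   47.7,  109.1,  248.4,   81. , -111.5]), 'ok', [[0.45, 0.05, 0.67], [0.34, 0.06, 0.63], [0.5, 0.04, 0.26]])
-60 (array([-13.7,  47.4, 119.5, 227. ,  81. , -99.5]), 'ok', [[0.45, 0.01, 0.67], [0.34, 0.03, 0.65], [0.42, 0.01, 0.26]])
-45 (array([-23.3,  48.7, 128.2, 201.8,  87.1, -91.1]), 'ok', [[0.45, -0.07, 0.66], [0.34, -0.03, 0.66], [0.36, -0.04, 0.26]])
-30 (array([-36.4,  50.5, 133.4, 173.6,  93.9, -90.4]), 'ok', [[0.43, -0.18, 0.65], [0.34, -0.11, 0.66], [0.32, -0.1, 0.26]])
-15 (array([-49.4,  50.5, 133.2, 145.5,  93. , -92.1]), 'ok', [[0.38, -0.27, 0.65], [0.31, -0.19, 0.66], [0.29, -0.17, 0.26]])
0 (array([-58.4,  48.6, 127.7, 121.5,  88.1, -86.9]), 'ok', [[0.33, -0.32, 0.66], [0.27, -0.22, 0.66], [0.28, -0.24, 0.26]])
15 (array([-62.7,  47.3, 118.9, 102. ,  87.1, -76.6]), 'ok', [[0.3, -0.33, 0.67], [0.25, -0.23, 0.65], [0.29, -0.32, 0.27]])
30 (array([-63.4,  47.8, 108.4,  86.9,  91.4, -66.2]), 'ok', [[0.29, -0.34, 0.67], [0.25, -0.25, 0.62], [0.32, -0.39, 0.26]])
45 (array([-62. ,  49.6,  97.2,  75.7,  99.2, -58. ]), 'ok', [[0.31, -0.34, 0.66], [0.26, -0.26, 0.59], [0.36, -0.45, 0.27]])
60 (array([-59.1,  52.4,  85.7,  67.4, 109. , -52. ]), 'ok', [[0.33, -0.34, 0.63], [0.29, -0.27, 0.56], [0.42, -0.49, 0.27]])
75 (array([-55.5,  55.8,  74.4,  61.2, 119.7, -48. ]), 'ok', [[0.37, -0.34, 0.6], [0.33, -0.28, 0.52], [0.5, -0.52, 0.27]])
90 (array([-51.3,  59.4,  63.5,  55.9, 130.9, -45.9]), 'ok', [[0.4, -0.33, 0.57], [0.36, -0.28, 0.48], [0.57, -0.53, 0.27]])
```

```bash
cat >> kin.py <<'E'
def path(p0,R0,p1,R1,n=12,verbose=True):
    rv=Ro.from_matrix(R0.T@R1).as_rotvec(); bad=False;prev=None
    for i in range(n+1):
        t=i/n;p=p0+t*(p1-p0);R=R0@Ro.from_rotvec(rv*t).as_matrix();q=ik(p,R)
        ok=q is not None and np.all(q>LO+.5)&np.all(q<HI-.5)
        if prev is not None and q is not None and np.abs(q-prev).max()>35: ok=False
        bad|=not ok;prev=q
        if verbose and (i%3==0 or not ok): print(i,np.round(p,3),None if q is None else np.round(q,1),ok,'wrist',np.round(p-.2835*R[:,1],2),'cam',np.round(p+R@[-.065,-.14,0],2))
    return not bad
E
python3 - <<'E'
from kin import *
s=bot.read_state();R0=np.array(s['tcp_rot']);p0=s['position']
for az in (0,15,30):
  a=np.radians(az);d=np.array([np.cos(a),np.sin(a),0]);R=frame([0,0,-1],d)
  for W in ([.53,-.05,.27],[.56,.0,.27],[.50,-.1,.26]):
    print(az,W,path(p0,R0,np.array(W),R,verbose=False), path(np.array(W),R,np.array([.5705,-.242,.215])-.008*d,R,verbose=False))
a=np.radians(15);d=np.array([np.cos(a),np.sin(a),0]);R=frame([0,0,-1],d)
W=np.array([.53,-.05,.27]);path(p0,R0,W,R);path(W,R,np.array([.5705,-.242,.215])-.008*d,R)
print(Ro.from_matrix(R0.T@R).as_rotvec(degrees=True))
E
```

```text
0 [0.53, -0.05, 0.27] False False
0 [0.56, 0.0, 0.27] False False
0 [0.5, -0.1, 0.26] False False
15 [0.53, -0.05, 0.27] False False
15 [0.56, 0.0, 0.27] True True
15 [0.5, -0.1, 0.26] False False
30 [0.53, -0.05, 0.27] True True
30 [0.56, 0.0, 0.27] True True
30 [0.5, -0.1, 0.26] True True
0 [0.513 0.209 0.277] [ -4.8  22.7  97.2  32.5  67.3 -20.1] True wrist [0.52 0.07 0.52] cam [0.51 0.2  0.43]
3 [0.518 0.144 0.275] [-19.4  20.5 111.6  55.2  58.  -40.2] True wrist [ 0.43 -0.04  0.48] cam [0.48 0.1  0.42]
6 [0.522 0.08  0.273] [-33.5  24.8 124.2  81.4  60.2 -66.1] True wrist [ 0.35 -0.1   0.41] cam [0.45 0.02 0.4 ]
9 [0.526 0.015 0.272] [-44.2  36.9 134.7 102.4  74.1 -89.4] True wrist [ 0.29 -0.13  0.34] cam [ 0.42 -0.04  0.37]
11 [ 0.529 -0.028  0.271] [ -48.1   48.5  139.7  111.7   88.6 -100.7] False wrist [ 0.26 -0.13  0.29] cam [ 0.4  -0.07  0.35]
12 [ 0.53 -0.05  0.27] [ -48.7   54.5  141.4  115.4   97.  -104.3] False wrist [ 0.26 -0.12  0.27] cam [ 0.39 -0.09  0.34]
0 [ 0.53 -0.05  0.27] [ -48.7   54.5  141.4  115.4   97.  -104.3] False wrist [ 0.26 -0.12  0.27] cam [ 0.39 -0.09  0.34]
1 [ 0.533 -0.066  0.265] [ -50.5   54.1  139.7  113.9   95.7 -102.6] False wrist [ 0.26 -0.14  0.27] cam [ 0.4  -0.1   0.33]
3 [ 0.538 -0.099  0.256] [-53.6  53.6 136.  111.1  93.5 -99. ] True wrist [ 0.26 -0.17  0.26] cam [ 0.4  -0.13  0.32]
6 [ 0.546 -0.147  0.242] [-57.4  53.2 130.4 107.5  91.1 -93.4] True wrist [ 0.27 -0.22  0.24] cam [ 0.41 -0.18  0.31]
9 [ 0.555 -0.196  0.229] [-60.4  53.5 124.5 104.6  89.5 -88. ] True wrist [ 0.28 -0.27  0.23] cam [ 0.42 -0.23  0.29]
12 [ 0.563 -0.244  0.215] [-62.7  54.2 118.3 102.2  88.4 -82.7] True wrist [ 0.29 -0.32  0.22] cam [ 0.43 -0.28  0.28]
[68.40605091 39.18458657 51.03391846]
```

Run:
```python
from kin import *
s=bot.read_state();R0=np.array(s['tcp_rot']);p0=s['position']
a=np.radians(25);d=np.array([np.cos(a),np.sin(a),0]);R=frame([0,0,-1],d)
W=np.array([.55,-.05,.27])
print(path(p0,R0,W,R),path(W,R,np.array([.5705,-.242,.215])-.008*d,R))
sh,rv=delta(W,R)
print([round(float(x)) for k in range(1,15) for x in np.r_[sh,rv]*k/14])
```

```text
0 [0.513 0.209 0.277] [ -4.8  22.7  97.2  32.5  67.3 -20.1] True wrist [0.52 0.07 0.52] cam [0.51 0.2  0.43]
3 [0.523 0.144 0.275] [-19.4  21.7 109.4  53.5  60.7 -39.5] True wrist [ 0.45 -0.04  0.48] cam [0.49 0.1  0.42]
6 [0.532 0.08  0.273] [-33.   26.1 119.7  75.4  63.5 -61.5] True wrist [ 0.38 -0.12  0.41] cam [0.47 0.01 0.4 ]
9 [0.541 0.015 0.272] [-43.6  36.1 127.6  92.9  74.3 -80. ] True wrist [ 0.33 -0.16  0.34] cam [ 0.44 -0.05  0.37]
12 [ 0.55 -0.05  0.27] [-49.2  49.2 132.4 105.8  90.4 -91.6] True wrist [ 0.29 -0.17  0.27] cam [ 0.42 -0.11  0.34]
0 [ 0.55 -0.05  0.27] [-49.2  49.2 132.4 105.8  90.4 -91.6] True wrist [ 0.29 -0.17  0.27] cam [ 0.42 -0.11  0.34]
3 [ 0.553 -0.099  0.256] [-54.   50.  127.8 101.   89.6 -87.9] True wrist [ 0.3  -0.22  0.26] cam [ 0.43 -0.16  0.32]
6 [ 0.557 -0.148  0.242] [-57.8  51.  122.8  97.2  89.2 -83.8] True wrist [ 0.3  -0.27  0.24] cam [ 0.43 -0.21  0.31]
9 [ 0.56  -0.197  0.229] [-60.9  52.2 117.3  94.   89.3 -79.5] True wrist [ 0.3  -0.32  0.23] cam [ 0.43 -0.26  0.29]
12 [ 0.563 -0.245  0.215] [-63.5  53.6 111.5  91.5  89.6 -75.2] True wrist [ 0.31 -0.37  0.22] cam [ 0.44 -0.3   0.28]
True True
shift [ 228.3 -123.7   33.5] rv [59.48 34.01 53.34] rows 8.1
[16, -9, 2, 4, 2, 4, 33, -18, 5, 8, 5, 8, 49, -27, 7, 13, 7, 11, 65, -35, 10, 17, 10, 15, 82, -44, 12, 21, 12, 19, 98, -53, 14, 25, 15, 23, 114, -62, 17, 30, 17, 27, 130, -71, 19, 34, 19, 30, 147, -80, 22, 38, 22, 34, 163, -88, 24, 42, 24, 38, 179, -97, 26, 47, 27, 42, 196, -106, 29, 51, 29, 46, 212, -115, 31, 55, 32, 50, 228, -124, 34, 59, 34, 53]
```

Call:
jog_arm(motion=[16,-9,2,4,2,4,33,-18,5,8,5,8,49,-27,7,13,7,11,65,-35,10,17,10,15,82,-44,12,21,12,19,98,-53,14,25,15,23,114,-62,17,30,17,27,130,-71,19,34,19,30,147,-80,22,38,22,34,163,-88,24,42,24,38,179,-97,26,47,27,42,196,-106,29,51,29,46,212,-115,31,55,32,50,228,-124,34,59.5,34,53.3,228,-124,34,59.5,34,53.3,228,-124,34,59.5,34,53.3])

```text
time_s: 7.0
position: [0.5524, -0.0458, 0.2727]
tcp_rot: [[0.005, 0.902, 0.431], [0.001, 0.431, -0.902], [-1.0, 0.005, 0.002]]
force: [-0.6, -0.3, -2.1]
opening: 0.413
```

Run:
```python
from h import *
log(); 
for n in('wrist','top','scene'):
  s,p,d=cap(n); np.savez(f'pics/{n}3.npz',p=p,d=d); save(p,f'pics/{n}3.png')
```

```text
t 7.0 q [-48.52  48.86 132.08 105.95  90.55 -91.  ] p [ 0.5524 -0.0458  0.2727] F [-0.6 -0.3 -2.1] op 0.413
[[ 0.005  0.902  0.431]
 [ 0.001  0.431 -0.902]
 [-1.     0.005  0.002]]
```

View pics/wrist3.png

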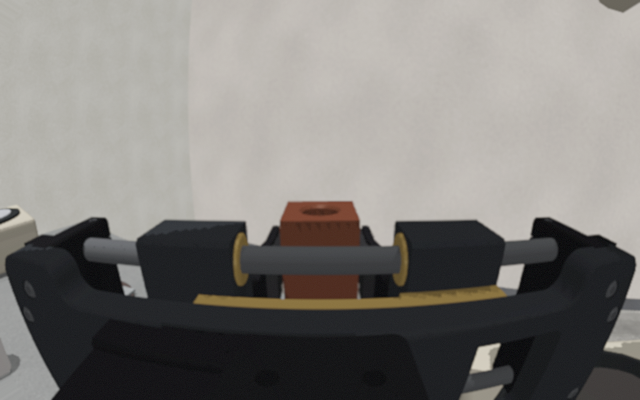

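View pics/top3.png

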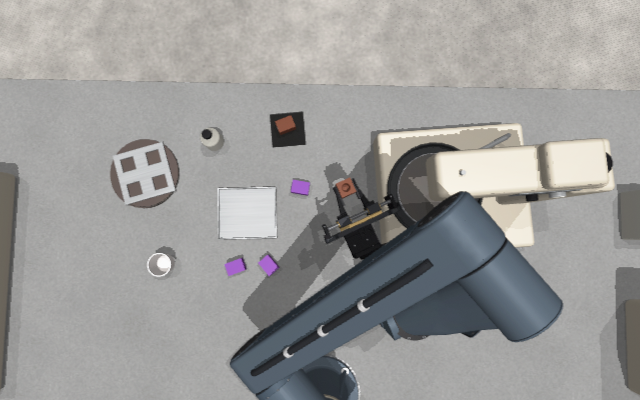

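View pics/scene3.png

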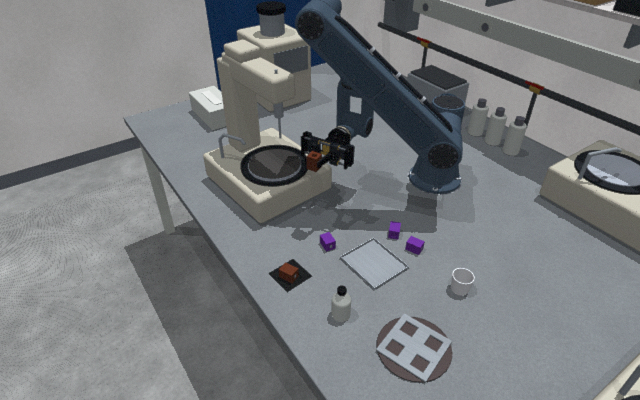

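The hole is up: it shows as a dark round recess at top (346,187) and wrist (321,210). Next I'll measure the hole centre and the pin axis.

Run:
```python
from h import *
s=bot.read_state()
w=np.load('pics/wrist3.npz');t=np.load('pics/top3.npz');c=np.load('pics/scene0.npz')
save(w['p'],'pics/w3c.png',(270,190,370,240),7)
save(c['p'],'pics/s0c.png',(250,80,310,180),5.5)
q=w['p'].astype(int);d=w['d'];m=(q[...,0]>1.4*q[...,1])&(d>0);m[:195]=0;m[245:]=0;m[:,:270]=0;m[:,370:]=0
v,u=np.nonzero(m);W=wpx(s,u,v,d[v,u]);R=np.array(s['tcp_rot']);X=(W-s['position'])@R*1000
print('tool xyz of brown: pct',np.percentile(X,[1,10,50,90,99],axis=0).round(1))
a=X[X[:,0]<-20];print('top face',len(a),a.min(0),a.max(0)); 
q=t['p'].astype(int);d=t['d'];m=(q[...,0]>1.4*q[...,1])&(d>0)&(q[...,0]>50);m[:170]=0;m[205:]=0;m[:,:330]=0;m[:,365:]=0
v,u=np.nonzero(m);W=px2w('top',u,v,d[v,u]);top=W[W[:,2]>np.percentile(W[:,2],95)-.006]
print('top',len(W),np.percentile(W[:,2],[2,50,95]),top.mean(0),cv2.minAreaRect((top[:,:2]*1000).astype('float32')),'tool',((cv2.minAreaRect(top[:,:2].astype('float32'))[0]-s['position'][:2])))
print(np.round(t['d'][180:196,338:356]*1000).astype(int))
# pin
for v in range(104,150,2):
    r=c['d'][v,270:292]; print(v,(r*1000).astype(int).tolist()) if v<142 else 0
```

```text
tool xyz of brown: pct [[-25.   -9.8 -17. ]
 [-24.6  -9.1 -13.8]
 [-21.8  -8.    0.6]
 [-14.8  17.8  14.4]
 [-13.   23.5  17.6]]
top face 2019 [-25.37478752 -10.49849245 -17.43222958] [-20.00599836  25.68678536  18.0139041 ]
top 252 [0.27221617 0.29629013 0.29973067] [ 0.55859931 -0.04303274  0.29715053] ((558.9130859375, -43.10755157470703), (35.35293197631836, 35.06679916381836), 25.140033721923828) tool [0.00655348 0.00324052]
[[1365 1367 1368 1369 1364 1062 1067 1067 1067 1063 1067 1066 1068 1066
  1080 1078 1081 1364]
 [1363 1370 1365 1066 1068 1067 1065 1065 1064 1069 1066 1065 1065 1064
  1083 1085 1077 1076]
 [1368 1067 1069 1068 1067 1064 1069 1064 1065 1067 1065 1073 1065 1070
  1067 1079 1084 1081]
 [1068 1068 1067 1070 1063 1064 1067 1064 1069 1064 1068 1068 1066 1065
  1067 1080 1082 1080]
 [1066 1066 1067 1064 1066 1065 1083 1089 1085 1080 1071 1065 1065 1068
  1066 1067 1080 1079]
 [1067 1065 1064 1065 1063 1088 1086 1086 1089 1083 1086 1073 1067 1067
  1064 1066 1079 1081]
 [1068 1067 1062 1068 1069 1087 1086 1085 1087 1092 1088 1083 1065 1065
  1067 1066 1063 1080]
 
[... 2742 characters left out ...]
 2167, 2168, 2169]
132 [1925, 1932, 1925, 1924, 1922, 1928, 1927, 1936, 1917, 1595, 1589, 2159, 2156, 2153, 2153, 2161, 2147, 2142, 2155, 2157, 2156, 2157]
134 [1917, 1918, 1910, 1910, 1914, 1909, 1926, 1908, 1915, 1591, 1596, 0, 1918, 2148, 2133, 2152, 2149, 2150, 2141, 2147, 2139, 2140]
136 [1900, 1900, 1904, 1910, 1899, 1904, 1891, 1896, 1904, 1602, 1597, 1603, 1894, 1906, 1895, 1903, 2123, 2120, 2125, 2125, 2122, 2125]
138 [1881, 1886, 1893, 1883, 1895, 1887, 1883, 1878, 1888, 1888, 1601, 1889, 1900, 1888, 1893, 1882, 1894, 1896, 1890, 2112, 2109, 2113]
140 [1880, 1876, 1875, 1879, 1874, 1872, 1884, 1878, 1886, 1881, 1872, 1879, 1878, 1885, 1880, 1877, 1875, 1878, 1883, 1875, 1879, 1884]
```

View pics/w3c.png

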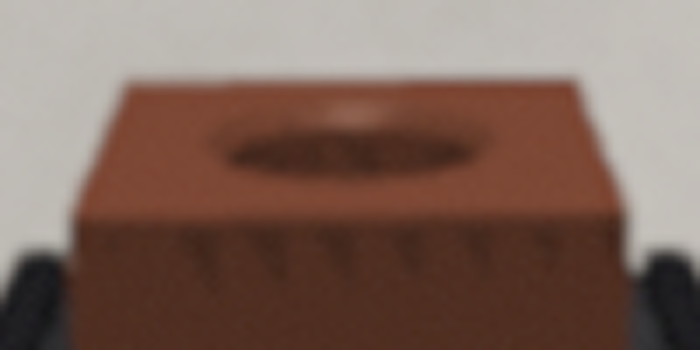

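View pics/s0c.png

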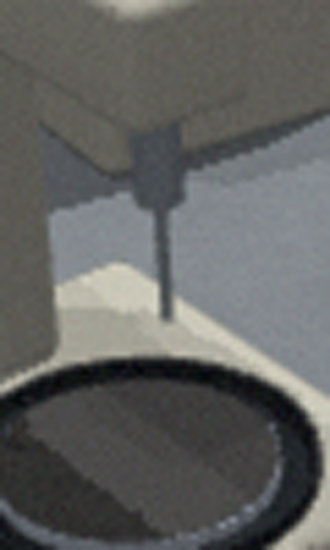

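Run:
```python
from h import *
c=np.load('pics/scene0.npz')['d']; cal=bot.get_calibration('scene');P=np.array(cal['pose'])
pts=[]
for v,us in ((120,(278.9,)),(122,(279,)),(124,(279.1,)),(128,(279.5,)),(130,(279.5,)),(132,(279.6,)),(134,(279.7,)),(136,(280.1,))):
    z=c[v,int(round(us[0]))]; w=px2w('scene',us[0],v,z+.003); pts.append(w); print(v,w.round(4))
pts=np.array(pts);print('mean',pts.mean(0))
o=P[:3,3]; w=px2w('scene',280.1,137.8,1.0);r=w-o;k=(.265-o[2])/r[2];print('tip ray',o+k*r)
t=np.load('pics/top0.npz')
# arm end & machine edges in top: print rows
w=px2w('top',462,172,t['d'][172,462]);print('arm screw',w)
```

```text
120 [ 0.5719 -0.238   0.3364]
122 [ 0.5715 -0.2388  0.3282]
124 [ 0.5699 -0.2422  0.3183]
128 [ 0.5714 -0.2383  0.3049]
130 [ 0.5721 -0.238   0.2974]
132 [ 0.5709 -0.2405  0.2878]
134 [ 0.57   -0.2424  0.2786]
136 [ 0.5708 -0.239   0.2725]
mean [ 0.5710505  -0.23965945  0.30302502]
tip ray [ 0.57097656 -0.23947436  0.265     ]
arm screw [ 0.56924992 -0.24020493  0.51694846]
```

Run:
```python
from kin import *
s=bot.read_state()
a=np.radians(25);d=np.array([np.cos(a),np.sin(a),0]);R=frame([0,0,-1],d)
T=np.array([.571,-.2397,.215])-.008*d; T[2]=.213
delta(s['position']*[1,1,0]+[0,0,.213],R); delta(T,R); print(path(np.array([.552,-.046,.213]),R,T,R))
```

```text
shift [60.5 -0.4 -0.2] rv [ 0.41  0.18 -0.35] rows 1.0
shift [ 60.6 -74.5 182.4] rv [ 0.41  0.18 -0.35] rows 3.3
0 [ 0.552 -0.046  0.213] [ -48.5   59.   131.6  106.3   93.  -100.2] True wrist [ 0.3  -0.17  0.21] cam [ 0.43 -0.11  0.28]
3 [ 0.555 -0.095  0.213] [-53.4  56.9 127.3 101.6  90.8 -94.1] True wrist [ 0.3  -0.22  0.21] cam [ 0.43 -0.15  0.28]
6 [ 0.558 -0.145  0.213] [-57.4  55.3 122.4  97.6  89.7 -87.8] True wrist [ 0.3  -0.26  0.21] cam [ 0.43 -0.2   0.28]
9 [ 0.561 -0.194  0.213] [-60.6  54.3 117.2  94.3  89.4 -81.6] True wrist [ 0.3  -0.31  0.21] cam [ 0.43 -0.25  0.28]
12 [ 0.564 -0.243  0.213] [-63.3  53.9 111.7  91.7  89.6 -75.6] True wrist [ 0.31 -0.36  0.21] cam [ 0.44 -0.3   0.28]
True
```

Call:
jog_arm(motion=[30,0,0,0.4,0.2,-0.35,60,0,0,0.4,0.2,-0.35,60,-10,25,0.4,0.2,-0.35,60.5,-20,50,0.4,0.2,-0.35,60.5,-33,80,0.4,0.2,-0.35,60.5,-45,110,0.4,0.2,-0.35,60.5,-57,140,0.4,0.2,-0.35,60.5,-66,162,0.4,0.2,-0.35,60.5,-74.5,182,0.4,0.2,-0.35,60.5,-74.5,182,0.4,0.2,-0.35,60.5,-74.5,182,0.4,0.2,-0.35,60.5,-74.5,182,0.4,0.2,-0.35])

```text
time_s: 8.65
position: [0.5629, -0.2421, 0.2124]
tcp_rot: [[-0.002, 0.907, 0.422], [0.003, 0.422, -0.907], [-1.0, -0.0, -0.003]]
force: [-0.5, 0.5, -0.9]
opening: 0.414
```

Run:
```python
from h import *
log(); 
s,p,d=cap('wrist'); np.savez('pics/w4.npz',p=p,d=d); save(p,'pics/w4.png',(240,60,400,240),3.3)
s,p,d=cap('scene'); np.savez('pics/s4.npz',p=p,d=d); save(p,'pics/s4.png',(230,80,350,200),5)
```

```text
t 8.65 q [-63.33  53.96 111.9   91.66  89.57 -75.68] p [ 0.5629 -0.2421  0.2124] F [-0.5  0.5 -0.9] op 0.414
[[-0.002  0.907  0.422]
 [ 0.003  0.422 -0.907]
 [-1.    -0.    -0.003]]
```

View pics/w4.png

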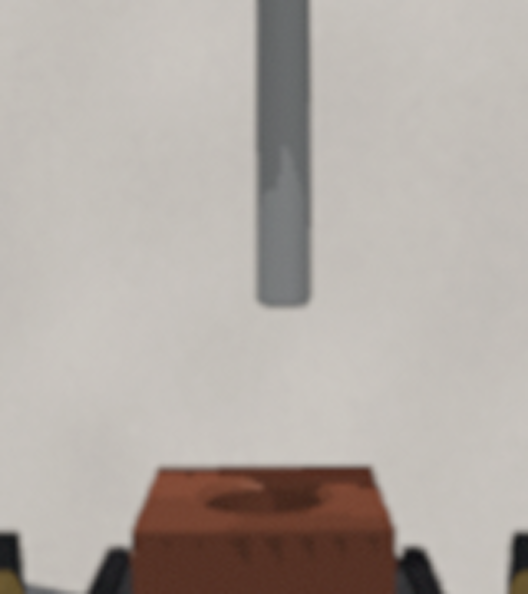

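View pics/s4.png

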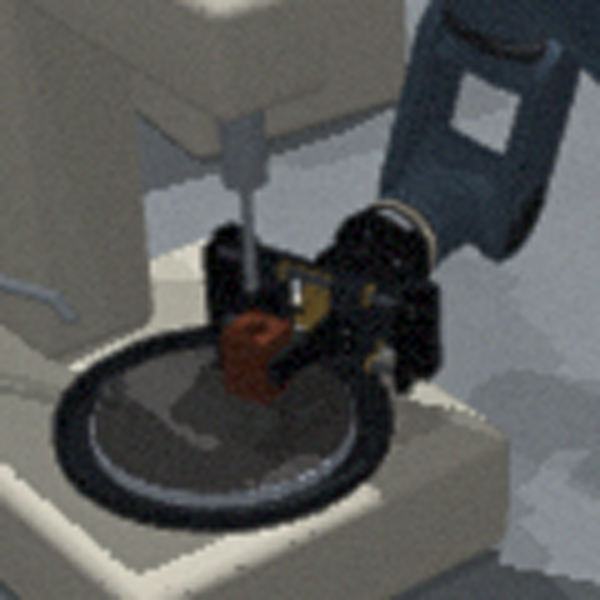

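Run:
```python
from h import *
z=np.load('pics/w4.npz');p=z['p'];d=z['d'];s=bot.read_state();R=np.array(s['tcp_rot'])
V,U=np.nonzero((d>0.05)&(d<.25)); k=(V>60)&(V<152)&(U>315)&(U<338);U=U[k];V=V[k]
X=(wpx(s,U,V,d[V,U])-s['position'])@R*1000
print(len(X))
for v in range(70,152,10):
    m=(V>=v)&(V<v+10);x=X[m];print(v,len(x),'z ext',np.percentile(x[:,2],[2,98]).round(1),'y near',np.percentile(x[:,1],[5,50]).round(1),'x',x[:,0].mean().round(1))
print('tip x',np.percentile(X[:,0],[98,100]))
q=p.astype(int);m=(q[...,0]>1.4*q[...,1])&(d>0);m[:195]=0;m[225:]=0;m[:,:270]=0;m[:,370:]=0
v,u=np.nonzero(m);X=(wpx(s,u,v,d[v,u])-s['position'])@R*1000;a=X[X[:,0]<-22.5];print('blk',a.min(0).round(1),a.max(0).round(1))
```

```text
1583
70 167 z ext [-0.9  6.5] y near [2.3 3.9] x -89.5
80 174 z ext [-0.9  7. ] y near [2.5 3.8] x -84.8
90 179 z ext [-0.9  7. ] y near [2.4 4. ] x -80.1
100 180 z ext [-0.9  7. ] y near [2.3 3.9] x -75.5
110 180 z ext [-0.9  7. ] y near [2.5 4. ] x -70.9
120 179 z ext [-0.9  7.1] y near [2.5 4.1] x -66.2
130 171 z ext [-0.4  7.1] y near [2.6 3.9] x -61.6
140 168 z ext [-0.4  7.1] y near [2.5 4. ] x -57.0
150 32 z ext [-0.4  6.6] y near [2.6 3.7] x -54.2
tip x [-54.69580931 -53.70870131]
blk [-25.3 -10.2 -17.1] [-22.5  24.9  17.6]
```

Call:
jog_arm(motion=[0,-0.5,3,0,0,0,0,-0.5,3,0,0,0,-12,-0.5,3,0,0,0,-18,-0.5,3,0,0,0,-22,-0.5,3,0,0,0,-22,-0.5,3,0,0,0])

```text
time_s: 9.5
position: [0.5638, -0.2466, 0.2348]
tcp_rot: [[-0.0, 0.907, 0.42], [0.001, 0.42, -0.907], [-1.0, 0.0, -0.001]]
force: [-0.2, 0.8, -0.6]
opening: 0.414
```

Run:
```python
from h import *
log(); 
s,p,d=cap('wrist'); save(p,'pics/w5.png',(260,120,380,240),5)
```

```text
t 9.5 q [-63.47  51.19 111.73  91.59  89.51 -72.87] p [ 0.5638 -0.2466  0.2348] F [-0.2  0.8 -0.6] op 0.414
[[-0.     0.907  0.42 ]
 [ 0.001  0.42  -0.907]
 [-1.     0.    -0.001]]
```

View pics/w5.png

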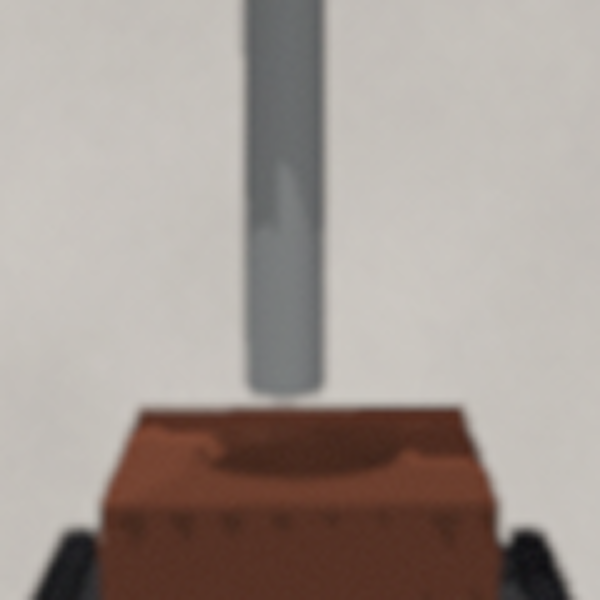

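Call:
jog_arm(motion=[0,0.5,-1.6,0,0,0,0,0.5,-1.6,0,0,0,0,0.5,-1.6,0,0,0,0,0.5,-1.6,0,0,0])

```text
time_s: 10.05
position: [0.5636, -0.2449, 0.2342]
tcp_rot: [[-0.001, 0.907, 0.42], [0.002, 0.42, -0.907], [-1.0, 0.0, -0.002]]
force: [-0.5, 0.9, -1.0]
opening: 0.411
```

Run:
```python
from h import *
s0=log(); 
s,p,d=cap('wrist'); save(p,'pics/w6.png',(260,120,380,240),5)
R=np.array(s['tcp_rot'])
V,U=np.nonzero((d>0.05)&(d<.25)); k=(V>120)&(V<190)&(U>305)&(U<335);U=U[k];V=V[k]
X=(wpx(s,U,V,d[V,U])-s['position'])@R*1000
print(np.percentile(X,[2,50,98],axis=0).round(1))
q=p.astype(int);m=(q[...,0]>1.4*q[...,1])&(d>0);m[:195]=0;m[225:]=0;m[:,:270]=0;m[:,370:]=0
v,u=np.nonzero(m);X=(wpx(s,u,v,d[v,u])-s['position'])@R*1000;a=X[X[:,0]<-23];print('blk',a.min(0).round(1),a.max(0).round(1))
```

```text
t 10.05 q [-63.41  51.27 111.92  91.66  89.5  -73.08] p [ 0.5636 -0.2449  0.2342] F [-0.5  0.9 -1. ] op 0.411
[[-0.001  0.907  0.42 ]
 [ 0.002  0.42  -0.907]
 [-1.     0.    -0.002]]
[[-67.4   2.7  -3.3]
 [-52.5   4.3   0.5]
 [-36.4   7.7   4.3]]
blk [-25.2 -10.1 -17.1] [-23.   24.7  17.5]
```

View pics/w6.png

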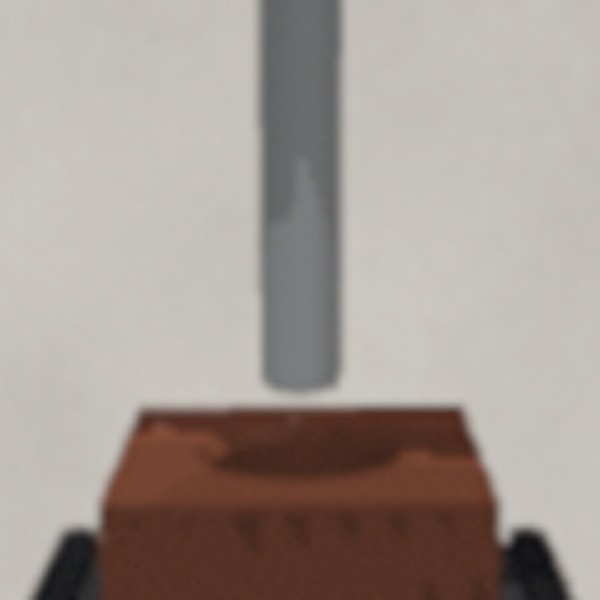

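The pin is centred over the hole at crop (301,385). I'll raise the mount into the hole, staying short of contact.

Call:
jog_arm(motion=[-8,0,0,0,0,0,-14,0,0,0,0,0,-18,0,0,0,0,0,-18,0,0,0,0,0,-18,0,0,0,0,0])

```text
time_s: 10.72
position: [0.5636, -0.2449, 0.2523]
tcp_rot: [[-0.001, 0.907, 0.42], [0.001, 0.42, -0.907], [-1.0, -0.0, -0.002]]
force: [-0.2, 0.0, -0.4]
opening: 0.411
```

Run:
```python
from h import *
log(); 
s,p,d=cap('wrist'); save(p,'pics/w7.png',(260,120,380,240),5)
```

```text
t 10.72 q [-63.41  49.01 112.09  91.63  89.44 -71.01] p [ 0.5636 -0.2449  0.2523] F [-0.2  0.  -0.4] op 0.411
[[-0.001  0.907  0.42 ]
 [ 0.001  0.42  -0.907]
 [-1.    -0.    -0.002]]
```

View pics/w7.png

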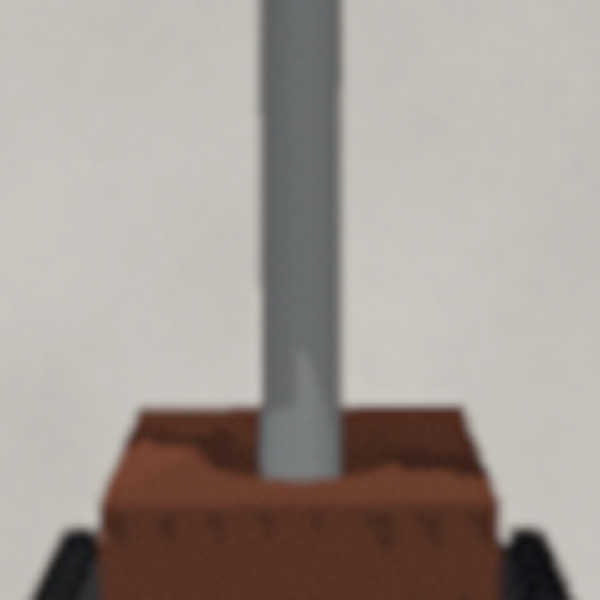

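The pin is 12 mm inside the hole with no force on it. I'll raise slowly now and watch the force.

Call:
jog_arm(motion=[-3,0,0,0,0,0,-6,0,0,0,0,0,-6,0,0,0,0,0,-6,0,0,0,0,0])

```text
time_s: 11.28
position: [0.5636, -0.2449, 0.2583]
tcp_rot: [[-0.001, 0.907, 0.42], [0.002, 0.42, -0.907], [-1.0, 0.0, -0.002]]
force: [-0.4, 0.1, -1.8]
opening: 0.409
```

Call:
jog_arm(motion=[-2,0,0,0,0,0,-2,0,0,0,0,0,-2,0,0,0,0,0])

```text
time_s: 11.65
position: [0.5636, -0.2449, 0.2603]
tcp_rot: [[-0.001, 0.907, 0.421], [0.002, 0.421, -0.907], [-1.0, 0.0, -0.002]]
force: [0.5, 0.1, -1.1]
opening: 0.41
```

Call:
jog_arm(motion=[-2,0,0,0,0,0,-2,0,0,0,0,0,-2,0,0,0,0,0])

```text
time_s: 12.02
position: [0.5636, -0.2449, 0.2623]
tcp_rot: [[-0.001, 0.907, 0.42], [0.002, 0.42, -0.907], [-1.0, 0.0, -0.002]]
force: [0.5, 0.2, -2.5]
opening: 0.413
```

Call:
jog_arm(motion=[-2,0,0,0,0,0,-2,0,0,0,0,0,-2,0,0,0,0,0])

```text
time_s: 12.4
position: [0.5636, -0.2449, 0.2637]
tcp_rot: [[-0.002, 0.907, 0.42], [0.001, 0.42, -0.907], [-1.0, -0.001, -0.002]]
force: [0.6, -0.3, -5.5]
opening: 0.411
```

Contact is at TCP z of about 0.262, as expected for the bottom of the hole. A solid end would have touched at 0.240. Now I'll lift about 10 mm from contact.

Call:
jog_arm(motion=[-3,0,0,0,0,0,-6,0,0,0,0,0,-8.5,0,0,0,0,0,-8.5,0,0,0,0,0,-8.5,0,0,0,0,0])

```text
time_s: 13.02
position: [0.5636, -0.2449, 0.2727]
tcp_rot: [[-0.001, 0.907, 0.42], [0.002, 0.42, -0.907], [-1.0, -0.0, -0.002]]
force: [0.2, -1.2, -7.2]
opening: 0.411
```

Run:
```python
from h import *
log(); F=[]
for n in ('wrist','scene'):
  s,p,d=cap(n); F.append(s['force'][2]); np.savez(f'pics/{n}8.npz',p=p,d=d)
  if n=='wrist':
    save(p,'pics/w8.png',(260,60,380,240),3.3); R=np.array(s['tcp_rot'])
    q=p.astype(int);m=(q[...,0]>1.4*q[...,1])&(d>0);m[:195]=0;m[225:]=0;m[:,:270]=0;m[:,370:]=0
    v,u=np.nonzero(m);X=(wpx(s,u,v,d[v,u])-s['position'])@R*1000;a=X[X[:,0]<-22];print('blk tool',a.min(0).round(1),a.max(0).round(1))
  else: save(p,'pics/s8.png',(230,80,350,200),5)
for i in range(4): cap('scene'); F.append(bot.read_state()['force'][2])
print(np.round(F,1)); log()
```

```text
t 13.03 q [-63.41  46.48 112.16  91.6   89.35 -68.54] p [ 0.5636 -0.2449  0.2727] F [ 0.2 -1.2 -7.2] op 0.411
[[-0.001  0.907  0.42 ]
 [ 0.002  0.42  -0.907]
 [-1.    -0.    -0.002]]
blk tool [-25.2 -10.1 -17.2] [-22.   24.7  17.5]
[-7.2 -8.7 -7.4 -7.  -7.7 -8.2]
t 13.32 q [-63.4   46.49 112.15  91.61  89.36 -68.54] p [ 0.5636 -0.245   0.2726] F [ 0.2  0.  -8.2] op 0.405
[[-0.001  0.907  0.421]
 [ 0.002  0.421 -0.907]
 [-1.    -0.    -0.002]]
```

View pics/w8.png

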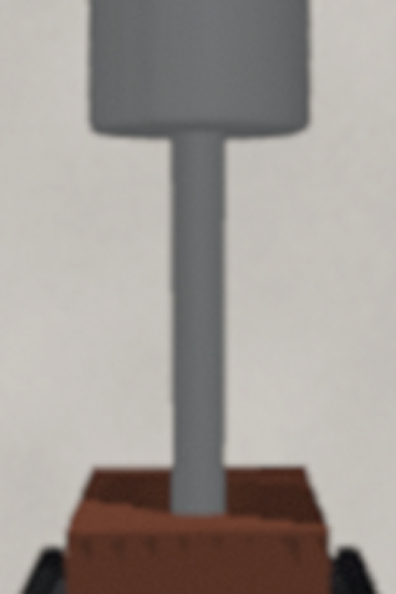

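View pics/s8.png

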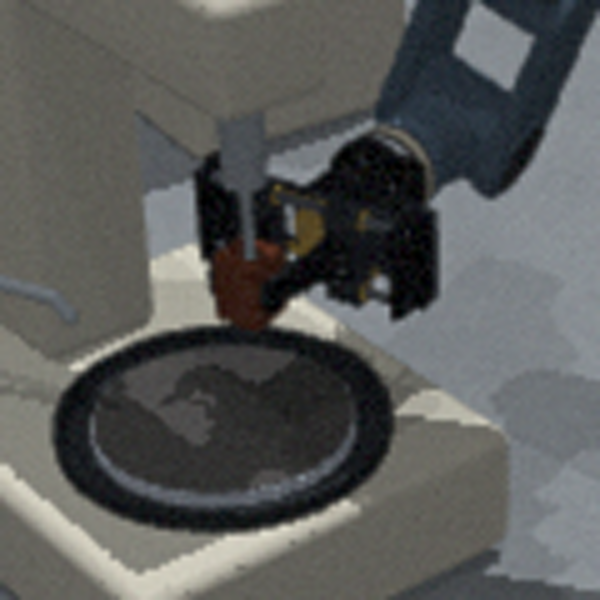

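The lift is about 10 mm (TCP 0.2726 against contact at 0.2625). The spring force is about 6.7 N after subtracting the mount's weight, the mount is upright, and it hasn't slipped. I'll let it settle briefly and hand in.

Call:
jog_arm(motion=[0,0,0,0,0,0,0,0,0,0,0,0,0,0,0,0,0,0,0,0,0,0,0,0,0,0,0,0,0,0,0,0,0,0,0,0,0,0,0,0,0,0,0,0,0,0,0,0])

```text
time_s: 14.32
position: [0.5636, -0.245, 0.2728]
tcp_rot: [[-0.001, 0.907, 0.421], [0.002, 0.421, -0.907], [-1.0, 0.0, -0.002]]
force: [0.3, -0.0, -7.3]
opening: 0.41
```

Run:
```python
from h import *
s=log()
if abs(s['position'][2]-.2726)<.001: bot.hand_in(); print('handed in')
```

```text
t 14.32 q [-63.4   46.48 112.15  91.61  89.37 -68.54] p [ 0.5636 -0.245   0.2728] F [ 0.3 -0.  -7.3] op 0.41
[[-0.001  0.907  0.421]
 [ 0.002  0.421 -0.907]
 [-1.     0.    -0.002]]
the job is handed in; nothing more can be done
handed in
```

The mount from the tray is held upright in the gripper under the pressing foot, hole upwards, with the foot on the bottom of the hole and lifted about 10 mm. I handed the job in at 14.3 s.

- **Finding the hole:** I saw it in the wrist picture and in the top camera's depth (about 20 mm deep). The foot then went in without force past the height where a solid end would have stopped it, and met the bottom at TCP height 0.2625 m, about where I calculated it should.
- **Final position:** The TCP is at 0.2728 m, about 10.3 mm above contact. The force along z is about −7.5 N, or about 6.7 N from the spring once the mount's weight is taken off. The mount is within about 0.2° of vertical and did not slip in the grip.
- **Corrections:** My first sideways alignment under the foot overshot by about 1.6 mm, and I corrected it before the foot entered the hole. The cameras disagreed by about 2 mm on where the mount lay in the tray, which did not affect the grasp.
- **Not re-checked:** The finished mount on the pad, the bottle and the beaker were not touched. I took no separate picture of them at the end.

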